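# Clip the visitor badge onto the sign-in board

## Robot

A 6-joint arm with a two-finger parallel gripper is mounted at the origin on the work surface. World frame = base frame: x ahead of the robot, y to its left, z up, the work surface at z = 0. Lengths are in mm, angles in rad, forces in N, time in s.
With the tool pointing down it reaches from about 300 to 775 mm from the base axis. Payload 14.6 kg.
Tool frame: the origin (TCP) lies on the centre line of the jaws, within the pads' length; the fingertips stand ahead of it and the grasp point (between the pads) is the TCP (manip.tip_reach is the z of the fingertips in the tool frame, in mm); z points along the fingers, y is the direction in which the jaws open and shut (so a half turn about z gives the same grasp; the last joint's range is limited). The gripper opens to 94 mm and grips with 3 to 60 N. Pads are 16 mm wide; open, the fingers measure 119 mm over their backs; the gripper's body (75 mm by 177 mm) begins 78 mm behind the grasp point.
Start: joints at [1.072, 0.3, 1.521, -0, 1.321, -0.067], TCP at [230.175, 499.509, 190.846] pointing down, gripper open.
Joint ranges: [-3.03, 3.03], [-0.79, 2.21], [0.23, 2.52], [-1.04, 4.18], [0, 3.07], [-2.55, 2.55]. Speed limits (rad/s): [2.22, 2.22, 2.57, 3.14, 3.14, 3.14].

## Interface

Orientations are given as [roll, pitch, yaw] about the fixed x, y, z axes, in that order (R = Rz(yaw) Ry(pitch) Rx(roll)).
In Python, from cell import manip, camera, search_frame, masks_of, tip_of gives the robot as it stands.
- The arm moves only by the tool send_rows, never from a script. Its argument "plan" is a list of rows, each an object with "travel": the shift along the tool's x, y, z in mm, a list of three; "delta_rot": the turn, a rotation vector about the tool's x, y, z in degrees, a list of three; "fingers": the gripper's target within -1 to 1 (shut at 1, half-way at 0, fully open at -1). In form: [{"travel": [dx, dy, dz], "delta_rot": [wx, wy, wz], "fingers": fingers}, ...]. A call has 1 to 20 rows; each row shifts and turns the commanded pose from where the row before left it, along the tool's axes as they then stand; what a row does not reach is not made up. A row lasts 1/8 s, in which the tool goes at most 62.5 mm and 10.7 degrees, less where a joint would pass 70% of its speed; a pose out of reach is approached as far as the arm can. A call is refused whole if a number of a shift passes 62.5 or a number of a turn 10.7, either way. A call with a gripper value outside its range is refused whole. The fingers move at their own pace and stop on an object; "grip_force" is the grip in N (left out, the last holds). Time passes only in rows, so rows that do not move let the fingers close. It gives the time, the measured TCP pose, the force and the opening at its end, in the units of the state.
- manip.read_state(): the state, without advancing time (a new reading comes with each control period).
- camera(name): name is "side" or "top" or "wrist"; returns a dict with "color" (384x512x3 uint8, red, green, blue), "z_map" (384x512 float32, mm along the optical axis (not along the pixel's ray), 0 where there is no reading), "fov_y" (degrees; the focal length in pixels is half the picture's height over the tangent of half this angle, whatever the lens; pixels are square), "cx", "cy" (the principal point, pixels), "world_from_camera" (4x4, takes a point from camera to world coordinates); the wrist camera has in their place "tool_from_camera" (4x4, takes a point from camera to tool coordinates, whose origin is the TCP and whose axes are the flange's). Camera axes: x right, y up, looking along -z (the intrinsics and any distortion apply to the point x, -y, -z); pixel columns grow to the right and rows downward; lengths in mm; the calibration is good to about 2 mm. A picture is of the moment at which its call begins: read the wrist's pose just before it.
- manip.sign_off(): hands the job in, once; it reports no verdict.
Trained networks look in the newest picture that a camera, given by its name, has taken for a name from the list of things; names that differ only in an ending like _2 or _b are one class to them, and where a whole thing is asked for, a point or a joint stands for the part that bears it (a point fixed in the world has none). Each returns a list of dicts, best first, with "confidence" (0 to 1); they miss things now and then, are a little off and sometimes report something else, mostly with a low value. They report only what shows in the picture. A call takes as long as a camera call. They do not tell look-alikes from the thing itself.
- search_frame(name, camera): "at" ([x, y, z] in mm, in the coordinates of the camera as it stood for that picture, good to about 4 mm: the middle of the surface that is visible of it).
- masks_of(name, camera): "region" (384x512 bool, what is visible of it).
- tip_of(name, camera): "at" ([x, y, z] in mm, in the coordinates of the camera as it stood for that picture, good to about 4 mm: a listed point, or the origin of a listed thing).
The state is a dict: "clock": time; "joints": joint angles; "qd": joint speeds; "effort": joint torques, N m; "eef_pos": TCP position; "eef_rot": TCP orientation; "wrist_force": force on the tool from outside, world axes, zero at the start; "moment": the same for the moment, N m; "finger_gap": finger opening in mm.
Only numpy, scipy, OpenCV 4.12 (cv2) and the standard library are available. Lean on these libraries where they do the work, as an engineer would, in place of code of your own. Each camera call takes 0.05 s, during which the arm holds its last target. There are 200 camera calls.

## Task

Get the sign-in board ready for the next visitor: with one fingertip press and hold the clip's thumb lever down so that its jaw opens, and while it is held push the blue badge along the board with the other fingertip, straight under the jaw until it is fully home against the clip's base. Then let the lever up so that the jaw grips the badge, and take the hand away. Do not lift the badge off the board at any time, and leave the other things on the desk as they stand.

Things in the scene. Friction and masses are not known exactly. Their poses are not given: they have to be found in the camera images.
- board: Brown sign-in board with a white form, screwed to the desk. Origin on the desk, straight below the middle of the shut jaw's lip. x points from the writing end to the steel clip at the far end; the board spans x = -205 to +24 mm, y = +-80 mm, its upper face 10 mm above the desk. The jaw's lip, 88 mm wide in y and 3 mm thick, rests on the board at x = 0 to 3 mm when shut.
- clip_stop (a point): Middle of the upper front edge of the clip's fixed base, the stop for what is pushed under the jaw: board x = +12 mm, 5 mm above the board's face, 92 mm wide in y. The clip turns about a pivot along y at board x = +18 mm, 8 mm above the board's face, held by ears at y = +-50 mm (12 mm tall).
- clip (a joint): Turn of the sprung clip (jaw and thumb lever are one piece), rad: 0 = shut, grows as the lever is pressed, 0.52 = stop. The lip is 6 mm above the board at 0.31, 8 mm at 0.41, 10 mm at 0.52. It springs back by itself; 4 to 9 N on the plate hold it down. A shut jaw does not give way to a badge pushed against it. Shut, the lever rises at 30 degrees, its end 22 mm above the board's face.
- thumb_plate (a point): Middle of the upper face of the lever's thumb plate, 32 mm long by 66 mm wide (in y); it moves with the lever. With the lever fully down the plate is level, 1 mm above the height of the board's face, from board x = +27 to +59 mm, and this point is at x = +44 mm; shut, it is tilted 30 degrees and this point is about 15 mm above the board's face.
- badge: Blue hard-plastic visitor badge with a white insert, 36 mm (its x) by 70 mm (its y) by 6 mm thick, 30 g, lying loose and flat on the board before the jaw, somewhat askew; origin at the centre of its underside, x roughly towards the clip. Fully home its front edge meets the clip's base, so that its origin is at board x = -6 mm.
- stamp: Hand stamp with a black knob, 30 x 42 mm, 53 mm tall, standing on the writing end of the board. Leave alone.
- stapler: Red and black stapler, 135 x 34 mm, 55 mm tall, beside the board. Leave alone.
- notes: Yellow and pink block of sticky notes, 76 x 76 mm, 28 mm tall, beside the clip. Leave alone.
- glue_stick: Upright glue stick, 27 mm across, 92 mm tall, beside the clip. Leave alone.
- tape_dispenser: Blue tape dispenser, 150 x 56 mm, 94 mm tall, beside the board. Leave alone.
Not all that is in view belongs to the job. Of the things shaped like the badge, the blue one is meant.

How it is judged:
By the outcome, as a careful person would: the job done as asked, in the order asked, and still so for the second after the job is handed in, with the robot touching nothing.
It also fails if it takes over 43 s, if anything falls off the work surface, if the arm or the gripper's body presses on something with over 40 N, if the wrist force passes 120 N, or if a joint passes its speed limit or range.

## Working session

There is one attempt and no reset: what is moved stays moved. The work goes in short steps, Python scripts to look and compute and a tool call to move; the robot and the scene stay as the last step left them, time stands still between calls to the robot, and variables do not carry over. Pictures are saved under pics/ and viewed, about 8 in all and at most 12, crops included, and the job is handed in when it is done.

Besides the shell and the picture viewer there is one more tool, called by a JSON object that holds its "fn" and its "kwargs", one argument or row to a line. send_rows: Moves the arm, as the interface text tells. Its arguments: {"type":"object","properties":{"plan":{"type":"array"},"grip_force":{"type":"number"}},"required":["plan"]}

```bash
ls; mkdir -p pics; cat > h.py <<'E'
import numpy as np, cv2
from scipy.spatial.transform import Rotation as R
from cell import manip, camera, search_frame, masks_of, tip_of
def pts(c, mask=None):
    z=c["z_map"]; H,W=z.shape; f=H/2/np.tan(np.radians(c["fov_y"])/2)
    v,u=np.mgrid[:H,:W]
    P=np.stack([(u-c["cx"])/f*z,-(v-c["cy"])/f*z,-z],-1)
    return P
def tf(M,P): M=np.array(M); return P@M[:3,:3].T+M[:3,3]
def wtool(s): 
    M=np.eye(4); M[:3,:3]=R.from_euler("xyz",s["eef_rot"]).as_matrix(); M[:3,3]=s["eef_pos"]; return M
def save(n,c): cv2.imwrite("pics/"+n+".png",cv2.cvtColor(c,cv2.COLOR_RGB2BGR))
E
python3 - <<'E'
from h import *
s=manip.read_state(); print(s, manip.tip_reach)
print([a for a in dir(manip) if a[0]!='_'])
ims=[]
for n in ["top","side"]:
    c=camera(n); ims.append(c["color"]); M=c["world_from_camera"]
    print(n,c["fov_y"],c["cx"],c["cy"],np.round(M,3).tolist(),[k for k in c])
    for t in ["board","badge","clip","stamp","stapler","notes","glue_stick","tape_dispenser"]:
        print(t,[(np.round(tf(M,np.array(r["at"])),0).tolist(),round(r["confidence"],2)) for r in search_frame(t,n)][:4])
    for t in ["board","badge","clip_stop","thumb_plate"]:
        print("tip",t,[(np.round(tf(M,np.array(r["at"])),1).tolist(),round(r["confidence"],2)) for r in tip_of(t,n)][:4])
    np.savez(n,color=c["color"],z=c["z_map"],W=tf(M,pts(c)))
save("a",np.vstack(ims)[:, :]) if 0 else [save("a_top",ims[0]),save("a_side",ims[1])]
E
```

```text
pics
{'clock': 0.0, 'joints': array([ 1.07239929e+00,  3.00480646e-01,  1.52161974e+00, -1.94056920e-05,
        1.32073177e+00, -6.65891609e-02]), 'qd': array([-0.00032294, -0.00071836, -0.00046883,  0.00139921,  0.00146238,
       -0.00075798]), 'effort': array([-2.24111813e-03, -5.31809878e+01, -3.52736092e+01,  7.07219378e-02,
        2.44796398e-02, -6.85586610e-05]), 'eef_pos': array([230.03763489, 499.24497302, 190.26476585]), 'eef_rot': array([-3.14035465e+00, -6.37218394e-05,  2.70978955e+00]), 'wrist_force': array([ 0.90849889, -0.81102475, -0.41944956]), 'moment': array([ 0.02973726, -0.09096205, -0.01377436]), 'finger_gap': 93.8524674014799} 19.0
['Unreachable', 'read_state', 'sign_off', 'tip_reach']
top 56.34595973678524 252.45900218281358 192.84330559829937 [[-0.011, 0.997, -0.078, 500.518], [-1.0, -0.012, -0.013, 79.592], [-0.014, 0.078, 0.997, 935.088], [0.0, 0.0, 0.0, 1.0]] ['color', 'z_map', 'fov_y', 'cx', 'cy', 'world_from_camera']
board [([498.0, 123.0, 11.0], 0.69)]
badge [([512.0, 128.0, 18.0], 0.79), ([747.0, 89.0, 5.0], 0.78), ([741.0, 222.0, 5.0], 0.78), ([56
[... 746 characters left out ...]
map', 'fov_y', 'cx', 'cy', 'world_from_camera']
board [([493.0, 110.0, 12.0], 0.77)]
badge [([509.0, 122.0, 17.0], 0.84), ([744.0, 83.0, 7.0], 0.72), ([555.0, 373.0, 8.0], 0.72), ([735.0, 217.0, 9.0], 0.68)]
clip [([605.0, 114.0, 24.0], 0.6)]
stamp [([408.0, 169.0, 24.0], 0.47)]
stapler [([494.0, 261.0, 25.0], 0.67)]
notes [([610.0, -37.0, 26.0], 0.85)]
glue_stick [([639.0, 244.0, 57.0], 0.76)]
tape_dispenser [([475.0, -64.0, 34.0], 0.97)]
tip board [([582.5, 118.0, 3.8], 0.75)]
tip badge [([747.4, 86.0, 2.7], 0.79), ([736.5, 220.8, 3.9], 0.79), ([555.5, 375.9, 0.2], 0.61), ([510.8, 128.1, 8.2], 0.6)]
tip clip_stop [([592.0, 118.0, 20.9], 0.86)]
tip thumb_plate [([625.9, 115.4, 25.6], 0.74)]
```

```bash
python3 - <<'E'
from h import *
a=np.load("top.npz"); s=np.load("side.npz")
W=a["W"]; col=a["color"]
def crop(img,W,k=2):
    m=(W[...,0]>370)&(W[...,0]<700)&(W[...,1]>-10)&(W[...,1]<260)&(W[...,2]>-20)
    v,u=np.where(m); return v.min(),v.max(),u.min(),u.max()
v0,v1,u0,u1=crop(col,W); print(v0,v1,u0,u1)
i1=cv2.resize(col[v0:v1,u0:u1],None,fx=3,fy=3,interpolation=cv2.INTER_CUBIC); print(i1.shape)
save("b_top",i1[:600,:800])
# blue region
hsv=cv2.cvtColor(col,cv2.COLOR_RGB2HSV)
for n,d in (("top",a),("side",s)):
    W=d["W"]; hsv=cv2.cvtColor(d["color"],cv2.COLOR_RGB2HSV)
    b=(hsv[...,0]>95)&(hsv[...,0]<130)&(hsv[...,1]>90)&(W[...,0]>400)&(W[...,0]<590)&(W[...,1]>50)&(W[...,1]<190)&(W[...,2]<30)&(W[...,2]>0)
    P=W[b]; print(n,"blue",len(P),P.min(0).round(1),P.max(0).round(1),np.median(P,0).round(1))
    if len(P): r=cv2.minAreaRect(P[:,:2].astype(np.float32)); print(r,cv2.boxPoints(r).round(1).tolist())
    # board: points at z 6..14 brown or white
    q=(abs(W[...,2]-10)<4)&(W[...,0]>340)&(W[...,0]<640)&(W[...,1]>20)&(W[...,1]<230)
    q=cv2.morphologyEx(q.astype(np.uint8),cv2.MORPH_OPEN,np.ones((3,3)))
    P=W[q>0]; r=cv2.minAreaRect(P[:,:2].astype(np.float32)); print("board",r,cv2.boxPoints(r).round(1).tolist(),np.median(P[:,2]))
E
```

```text
0 383 1 511
(1149, 1530, 3)
top blue 141 [492.9  90.8  11.3] [531.9 162.8  21.5] [523.5 124.1  17.3]
((512.8297119140625, 126.32759857177734), (69.48352813720703, 34.59840774536133), 82.24158477783203) [[491.0, 94.19999694824219], [525.2999877929688, 89.5999984741211], [534.7000122070312, 158.39999389648438], [500.3999938964844, 163.10000610351562]]
board ((491.62908935546875, 125.39462280273438), (159.78289794921875, 228.2186737060547), 84.7957534790039) [[370.70001220703125, 56.20000076293945], [598.0, 35.5], [612.5, 194.60000610351562], [385.20001220703125, 215.3000030517578]] 11.598099279003463
side blue 95 [490.5  88.8  11. ] [531.1 159.8  19.9] [520.2 102.9  16.7]
((510.7793273925781, 125.48058319091797), (71.4189453125, 31.965652465820312), 82.5777587890625) [[490.29998779296875, 92.0999984741211], [522.0, 88.0], [531.2000122070312, 158.8000030517578], [499.5, 163.0]]
board ((487.63690185546875, 125.22996520996094), (165.49429321289062, 227.77967834472656), 85.3701400756836) [[367.3999938964844, 51.900001525878906], [594.5, 33.599998474121094], [607.7999877929688, 198.5], [380.79998779296875, 216.89999389648438]] 11.491748684511549
```

View pics/a_top.png

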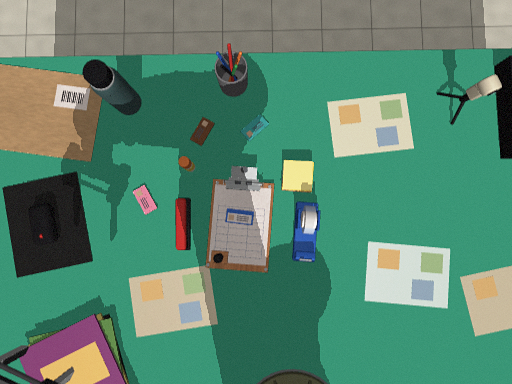

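View pics/a_side.png

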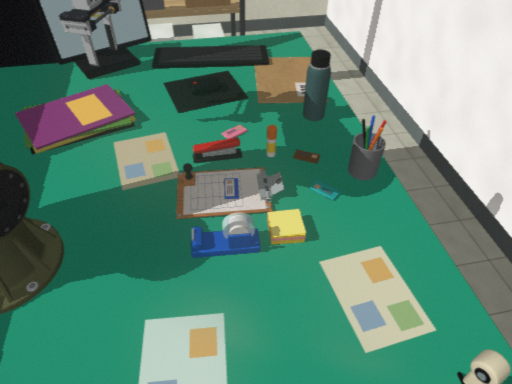

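Two pictures viewed. In the top view the board is at about px (240,225) and the blue badge on it at (239,216). Its look-alikes lie off the board: brown (202,131), teal (255,127) and pink (145,198). The badge meant is the blue one on the form, at world (512,126). The clip is at px (244,178).

I'll move over it now and get a close wrist view, which will also confirm the badge.

{"fn": "send_rows", "kwargs": {
  "plan": [
    {"travel":[-40,-22.5,0],"delta_rot":[0,0,0],"fingers":-1},
    {"travel":[-40,-22.5,0],"delta_rot":[0,0,0],"fingers":-1},
    {"travel":[-40,-22.5,0],"delta_rot":[0,0,0],"fingers":-1},
    {"travel":[-40,-22.5,0],"delta_rot":[0,0,0],"fingers":-1},
    {"travel":[-40,-22.5,0],"delta_rot":[0,0,0],"fingers":-1},
    {"travel":[-40,-22.5,0],"delta_rot":[0,0,0],"fingers":-1},
    {"travel":[-40,-22.5,0],"delta_rot":[0,0,0],"fingers":-1},
    {"travel":[-40,-22.5,0],"delta_rot":[0,0,0],"fingers":-1},
    {"travel":[-40,-22.5,0],"delta_rot":[0,0,0],"fingers":-1},
    {"travel":[-40,-22.5,0],"delta_rot":[0,0,0],"fingers":-1},
    {"travel":[0,0,0],"delta_rot":[0,0,-9.8],"fingers":-1},
    {"travel":[0,0,0],"delta_rot":[0,0,-9.8],"fingers":-1},
    {"travel":[0,0,0],"delta_rot":[0,0,0],"fingers":-1}
  ]
}}

```text
clock: 2.92
eef_pos: [499.3, 127.7, 190.9]
eef_rot: [-3.142, -0.0, 3.051]
wrist_force: [-0.7, -0.6, -0.6]
finger_gap: 94.2
```

```bash
cat > w.py <<'E'
from h import *
import sys
s=manip.read_state(); c=camera("wrist"); M=wtool(s)@np.array(c["tool_from_camera"])
W=tf(M,pts(c)); np.savez("wr",color=c["color"],W=W)
save(sys.argv[1],c["color"])
print(s["clock"],s["eef_pos"].round(1),np.degrees(s["eef_rot"]).round(2),s["finger_gap"].round(1),s["joints"].round(2))
for t in ["badge","clip_stop","thumb_plate","board"]:
    print("tip",t,[(np.round(tf(M,np.array(r["at"])),1).tolist(),round(r["confidence"],2)) for r in tip_of(t,"wrist")][:3])
for r in masks_of("badge","wrist")[:2]:
    P=W[r["region"]]; P=P[(P[:,2]<25)&(P[:,2]>5)]
    if len(P): print("badge mask",len(P),cv2.minAreaRect(P[:,:2].astype(np.float32)),np.median(P,0).round(1))
q=(abs(W[...,2]-10)<3.5)&(W[...,0]>340)&(W[...,0]<640)&(W[...,1]>20)&(W[...,1]<230)
q=cv2.morphologyEx(q.astype(np.uint8),cv2.MORPH_OPEN,np.ones((3,3)))
P=W[q>0]; 
if len(P): r=cv2.minAreaRect(P[:,:2].astype(np.float32)); print("board",r,cv2.boxPoints(r).round(1).tolist(),np.median(P[:,2]))
E
python3 w.py c_wr
```

```text
Traceback (most recent call last):
  File "w.py", line 6, in <module>
    print(s["clock"],s["eef_pos"].round(1),np.degrees(s["eef_rot"]).round(2),s["finger_gap"].round(1),s["joints"].round(2))
                                                                             ^^^^^^^^^^^^^^^^^^^^^
AttributeError: 'float' object has no attribute 'round'
```

View pics/c_wr.png

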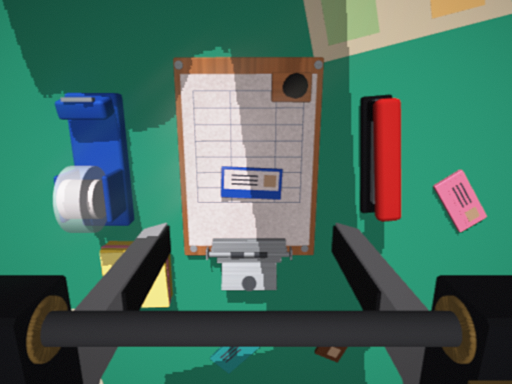

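The wrist view (third picture) confirms the blue badge on the form at px (252,182), in front of the steel clip at (248,265). The stamp is at (293,85), and the pink, teal and brown look-alikes are off the board. Next I'll measure it properly.

```bash
sed -i 's/s\["finger_gap"\].round(1)/round(s["finger_gap"],1)/' w.py; python3 w.py c_wr2; python3 - <<'E'
from h import *
d=np.load("wr.npz"); W=d["W"]; hsv=cv2.cvtColor(d["color"],cv2.COLOR_RGB2HSV)
b=(hsv[...,0]>100)&(hsv[...,0]<130)&(hsv[...,1]>120)&(W[...,2]>5)&(W[...,2]<25); b[:, :200]=0;b[:,300:]=0
P=W[b]; r=cv2.minAreaRect(P[:,:2].astype(np.float32)); print("blue",len(P),r,cv2.boxPoints(r).round(1).tolist(),np.median(P[:,2]))
# brown edge strip of board: colour mask
br=(hsv[...,0]<20)&(hsv[...,1]>90)&(abs(W[...,2]-10)<6); br[:, :170]=0; br[:,330:]=0; br[:50]=0; br[262:]=0
P=W[br]; r=cv2.minAreaRect(P[:,:2].astype(np.float32)); print("brown",len(P),r,cv2.boxPoints(r).round(1).tolist(),np.median(P[:,2]))
g=(W[...,2]>13)&(W[...,2]<40)&(W[...,0]>560)&(W[...,0]<660)&(abs(W[...,1]-117)<60)
P=W[g]; print("clip",P.min(0).round(1),P.max(0).round(1),P.mean(0).round(1)); r=cv2.minAreaRect(P[:,:2].astype(np.float32)); print(r,cv2.boxPoints(r).round(1).tolist())
E
```

```text
2.975 [499.3 127.8 190.9] [180.     0.   174.64] 93.9 [ 0.18  0.22  1.62 -0.    1.3  -1.3 ]
tip badge [([740.9, 226.2, 2.8], 0.88), ([510.9, 125.0, 9.5], 0.66), ([746.2, 81.8, -3.3], 0.66)]
tip clip_stop [([595.2, 115.5, 12.4], 0.85), ([580.0, 116.8, 1.2], 0.21)]
tip thumb_plate [([623.1, 110.2, 22.1], 0.9)]
tip board [([581.8, 117.8, -1.8], 0.58)]
badge mask 1476 ((560.0772094726562, 371.8806457519531), (70.88004302978516, 36.42970657348633), 29.224300384521484) [559.4 372.3   6. ]
badge mask 1866 ((512.2241821289062, 125.04904174804688), (70.77590942382812, 36.7514533996582), 82.07601165771484) [511.6 125.3  15.8]
board ((491.0080871582031, 124.51667785644531), (160.14659118652344, 229.05487060546875), 84.89409637451172) [[369.79998779296875, 55.0], [598.0, 34.599998474121094], [612.2000122070312, 194.10000610351562], [384.1000061035156, 214.5]] 9.961147243840117
blue 678 ((512.237548828125, 126.05447387695312), (68.60276794433594, 35.504913330078125), 82.62528228759766) [[490.20001220703125, 94.30000305175781], [525.4000244140625, 89.80000305175781], [534.2000122070312, 157.8000030517578], [499.0, 162.39999389648438]] 15.603255882743412
brown 4137 ((490.6974792480469, 124.95072937011719), (159.071044921875, 227.71817016601562), 84.91172790527344) [[370.20001220703125, 55.79999923706055], [597.0999755859375, 35.599998474121094], [611.2000122070312, 194.10000610351562], [384.29998779296875, 214.3000030517578]] 9.550181765323316
clip [577.3  63.6  13. ] [641.5 166.5  33.2] [607.9 114.2  21.5]
((609.9026489257812, 113.93536376953125), (102.54961395263672, 58.73708724975586), 85.09417724609375) [[576.2999877929688, 65.4000015258789], [634.7999877929688, 60.29999923706055], [643.5, 162.5], [585.0, 167.5]]
```

{"fn": "send_rows", "kwargs": {
  "plan": [
    {"travel":[11,-0.7,0],"delta_rot":[0,0,-0.26],"fingers":0.1},
    {"travel":[10.7,-0.7,0],"delta_rot":[0,0,0],"fingers":0.1},
    {"travel":[0,0,35],"delta_rot":[0,0,0],"fingers":0.1},
    {"travel":[0,0,35],"delta_rot":[0,0,0],"fingers":0.1},
    {"travel":[0,0,35],"delta_rot":[0,0,0],"fingers":0.1},
    {"travel":[0,0,30],"delta_rot":[0,0,0],"fingers":0.1},
    {"travel":[0,0,15],"delta_rot":[0,0,0],"fingers":0.1},
    {"travel":[0,0,9],"delta_rot":[0,0,0],"fingers":0.1},
    {"travel":[0,0,0],"delta_rot":[0,0,0],"fingers":0.1}
  ]
}}

```text
clock: 4.4
eef_pos: [477.6, 128.3, 32.1]
eef_rot: [3.142, 0.0, 3.056]
wrist_force: [0.2, 0.3, 0.9]
finger_gap: 42.7
```

{"fn": "send_rows", "kwargs": {
  "plan": [
    {"travel":[-4,0,0.6],"delta_rot":[0,0,0],"fingers":0.1},
    {"travel":[-4,0,0],"delta_rot":[0,0,0],"fingers":0.1},
    {"travel":[-4,0,0],"delta_rot":[0,0,0],"fingers":0.1},
    {"travel":[-4,0,0],"delta_rot":[0,0,0],"fingers":0.1},
    {"travel":[-4,0,0],"delta_rot":[0,0,0],"fingers":0.1},
    {"travel":[-5,0,0],"delta_rot":[0,0,0],"fingers":0.1},
    {"travel":[-5,0,0],"delta_rot":[0,0,0],"fingers":0.1},
    {"travel":[-5,0,0],"delta_rot":[0,0,0],"fingers":0.1},
    {"travel":[-4,0,0],"delta_rot":[0,0,0],"fingers":0.1},
    {"travel":[-3,0,0],"delta_rot":[0,0,0],"fingers":0.1},
    {"travel":[-2,0,0],"delta_rot":[0,0,0],"fingers":0.1},
    {"travel":[-2,0,0],"delta_rot":[0,0,0],"fingers":0.1},
    {"travel":[0,0,0],"delta_rot":[0,0,0],"fingers":0.1}
  ]
}}

```text
clock: 6.02
eef_pos: [523.4, 124.3, 31.2]
eef_rot: [-3.142, -0.0, 3.056]
wrist_force: [0.2, 0.3, 0.5]
finger_gap: 42.3
```

```bash
cat > b.py <<'E'
from h import *
import sys
s=manip.read_state(); print(s["clock"],s["eef_pos"].round(1),np.degrees(s["eef_rot"]).round(2),s["wrist_force"].round(1))
u=np.array([.9960,-.0889]); v=np.array([.0889,.9960]); O=np.array([581.,116.7])
for n in sys.argv[1:]:
    c=camera(n); M=wtool(s)@np.array(c["tool_from_camera"]) if n=="wrist" else c["world_from_camera"]
    W=tf(M,pts(c)); save("d_%s_%d"%(n,int(s["clock"]*100)),c["color"])
    bx=(W[...,:2]-O)@u; by=(W[...,:2]-O)@v; hsv=cv2.cvtColor(c["color"],cv2.COLOR_RGB2HSV)
    b=(hsv[...,0]>100)&(hsv[...,0]<130)&(hsv[...,1]>110)&(W[...,2]>9)&(W[...,2]<25)&(bx>-110)&(bx<10)&(abs(by)<60)
    b=cv2.morphologyEx(b.astype(np.uint8),cv2.MORPH_CLOSE,np.ones((3,3)))>0
    P=np.stack([bx[b],by[b]],-1).astype(np.float32)
    if len(P): print(n,"badge in board frame",len(P),cv2.minAreaRect(P),cv2.boxPoints(cv2.minAreaRect(P)).round(1).tolist(),P.min(0),P.max(0))
E
python3 b.py wrist top
```

```text
6.025 [523.4 124.3  31.2] [-180.     -0.    175.12] [0.2 0.3 0.5]
wrist badge in board frame 2130 ((-92.57681274414062, 4.219688415527344), (69.11681365966797, 82.98477172851562), 87.52210235595703) [[-135.5, -28.5], [-52.599998474121094, -32.099998474121094], [-49.599998474121094, 37.0], [-132.5, 40.5]] [-134.23212   -31.832794] [-50.772488  38.204136]
```

```bash
ls pics
```

```text
a_side.png
a_top.png
b_top.png
c_wr.png
c_wr2.png
d_top_602.png
d_wrist_602.png
```

View pics/d_wrist_602.png

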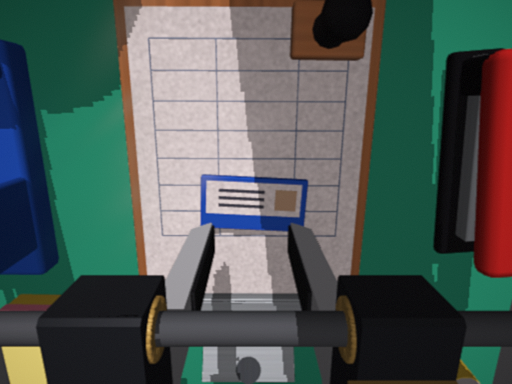

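The fourth picture shows the badge still at px (253,203), on the writing side of the fingertips (205,228) and (295,228). The fingers seem to have passed over it, or my pose of the fingers is off. I'll check the fingertip positions in the depth map.

```bash
python3 - <<'E'
from h import *
s=manip.read_state(); c=camera("wrist"); T=np.array(c["tool_from_camera"]); print(T.round(3).tolist(), c["fov_y"])
PT=tf(T,pts(c)); W=tf(wtool(s),PT); z=c["z_map"]
for u,v in [(253,180),(253,222),(225,226),(207,232),(203,240),(200,250),(195,265),(297,232),(303,250),(250,260),(250,310),(250,330),(250,370),(215,180),(300,185)]:
    print(u,v,z[v,u].round(1),"tool",PT[v,u].round(1),"world",W[v,u].round(1))
# side view of fingers
c=camera("side"); W=tf(c["world_from_camera"],pts(c))
i=np.argmin(np.linalg.norm(W-np.array([523,124,60]),axis=-1)+1e6*(c["z_map"]==0)); v,u=divmod(i,512); print(u,v,W[v,u])
save("e_side",cv2.resize(c["color"][max(0,v-60):v+90,max(0,u-100):u+100],None,fx=4,fy=4,interpolation=cv2.INTER_CUBIC))
E
```

```text
[[0.0, 0.965, 0.263, 76.238], [1.0, -0.0, -0.0, -0.854], [-0.0, 0.263, -0.965, -193.407], [0.0, 0.0, 0.0, 1.0]] 60.127460993054484
253 180 214.6 tool [27.6  0.6 15.7] world [495.9 127.3  15.5]
253 222 220.8 tool [-0.8  0.7 14.5] world [524.2 124.9  16.8]
225 226 223.1 tool [ -4.2 -18.2  15.9] world [526.  105.9  15.4]
207 232 176.2 tool [  9.6 -24.1 -28.9] world [511.7 101.2  60.2]
203 240 165.8 tool [  9.7 -24.7 -39.7] world [511.6 100.6  71. ]
200 250 155.3 tool [  9.4 -24.6 -50.6] world [511.9 100.6  81.9]
195 265 141.4 tool [  9.2 -24.6 -65.1] world [512.1 100.6  96.4]
297 232 177.2 tool [  9.3  23.9 -28. ] world [516.2 148.9  59.3]
303 250 155.5 tool [  9.3  23.7 -50.5] world [516.1 148.7  81.7]
250 260 235.8 tool [-32.1  -1.4  21.4] world [555.2 120.3   9.8]
250 310 234.3 tool [-65.5  -1.4  10.8] world [588.5 117.4  20.5]
250 330 74.8 tool [  26.6   -1.  -129.4] world [496.7 125.6 160.6]
250 370 238.1 tool [-109.4   -1.4    2.9] world [632.2 113.7  28.4]
215 180 214.2 tool [ 27.7 -23.9  15.3] world [493.7 102.9  15.9]
300 185 215.5 tool [24.2 31.2 15.8] world [501.8 157.5  15.5]
234 185 [514.41783417  96.63583679  51.07070563]
```

View pics/e_side.png

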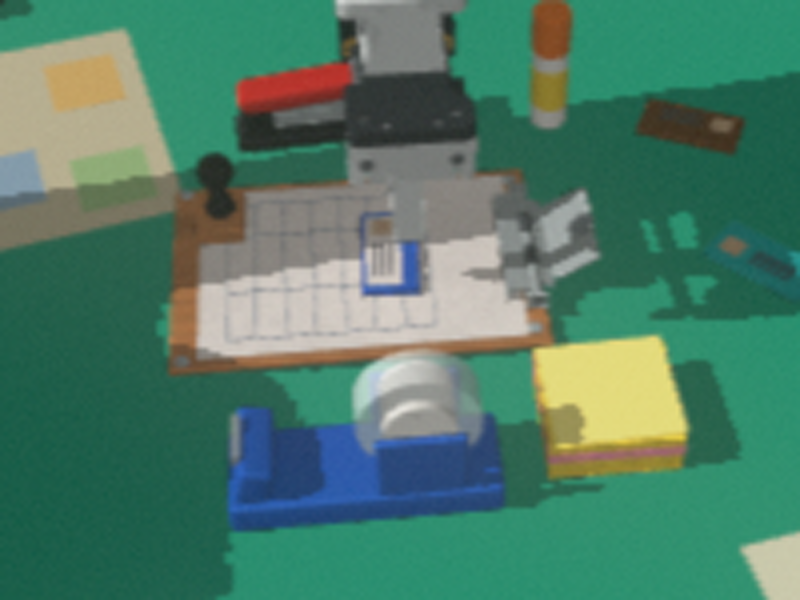

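```bash
python3 - <<'E'
from h import *
s=manip.read_state(); c=camera("wrist"); T=np.array(c["tool_from_camera"])
PT=tf(T,pts(c))
for u in (205,209,212,292):
    print(u,[(v,PT[v,u].round(0).astype(int).tolist()) for v in range(218,236,2)])
save("f_wr",cv2.resize(c["color"][160:280,170:330],None,fx=5,fy=5,interpolation=cv2.INTER_CUBIC))
for n in("side","top"):
    c=camera(n); W=tf(c["world_from_camera"],pts(c)); M=np.linalg.inv(wtool(s)); P=tf(M,W)
    m=(abs(P[...,0])<14)&(abs(abs(P[...,1])-27)<14)&(c["z_map"]>0)&(P[...,2]>-60)
    Q=P[m]; h,e=np.histogram(Q[:,2],np.arange(-60,30,5)); print(n,list(zip(e.astype(int),h)))
E
```

```text
205 [(218, [1, -32, 17]), (220, [0, -31, 15]), (222, [-1, -31, 16]), (224, [9, -27, -16]), (226, [10, -26, -20]), (228, [10, -26, -23]), (230, [10, -25, -26]), (232, [10, -25, -29]), (234, [10, -25, -32])]
209 [(218, [2, -29, 15]), (220, [0, -29, 17]), (222, [-1, -29, 15]), (224, [9, -25, -16]), (226, [9, -24, -18]), (228, [9, -24, -22]), (230, [9, -24, -25]), (232, [8, -24, -25]), (234, [8, -23, -29])]
212 [(218, [2, -27, 16]), (220, [0, -27, 16]), (222, [-1, -27, 15]), (224, [-3, -27, 16]), (226, [8, -23, -16]), (228, [8, -23, -18]), (230, [7, -22, -21]), (232, [7, -22, -23]), (234, [7, -22, -24])]
292 [(218, [1, 27, 16]), (220, [0, 27, 15]), (222, [-1, 27, 15]), (224, [9, 23, -16]), (226, [9, 22, -20]), (228, [9, 22, -23]), (230, [9, 22, -25]), (232, [8, 22, -25]), (234, [8, 21, -29])]
side [(np.int64(-60), np.int64(16)), (np.int64(-55), np.int64(16)), (np.int64(-50), np.int64(8)), (np.int64(-45), np.int64(15)), (np.int64(-40), np.int64(11)), (np.int64(-35), np.int64(13)), (np.int64(-30), np.int64(11)), (np.int64(-25), np.int64(1)), (np.int64(-20), np.int64(1)), (np.int64(-15), np.int64(0)), (np.int64(-10), np.int64(0)), (np.int64(-5), np.int64(0)), (np.int64(0), np.int64(0)), (np.int64(5), np.int64(0)), (np.int64(10), np.int64(44)), (np.int64(15), np.int64(49)), (np.int64(20), np.int64(28))]
top [(np.int64(-60), np.int64(0)), (np.int64(-55), np.int64(0)), (np.int64(-50), np.int64(0)), (np.int64(-45), np.int64(0)), (np.int64(-40), np.int64(0)), (np.int64(-35), np.int64(0)), (np.int64(-30), np.int64(0)), (np.int64(-25), np.int64(0)), (np.int64(-20), np.int64(0)), (np.int64(-15), np.int64(0)), (np.int64(-10), np.int64(0)), (np.int64(-5), np.int64(0)), (np.int64(0), np.int64(0)), (np.int64(5), np.int64(0)), (np.int64(10), np.int64(0)), (np.int64(15), np.int64(0)), (np.int64(20), np.int64(0))]
```

View pics/f_wr.png

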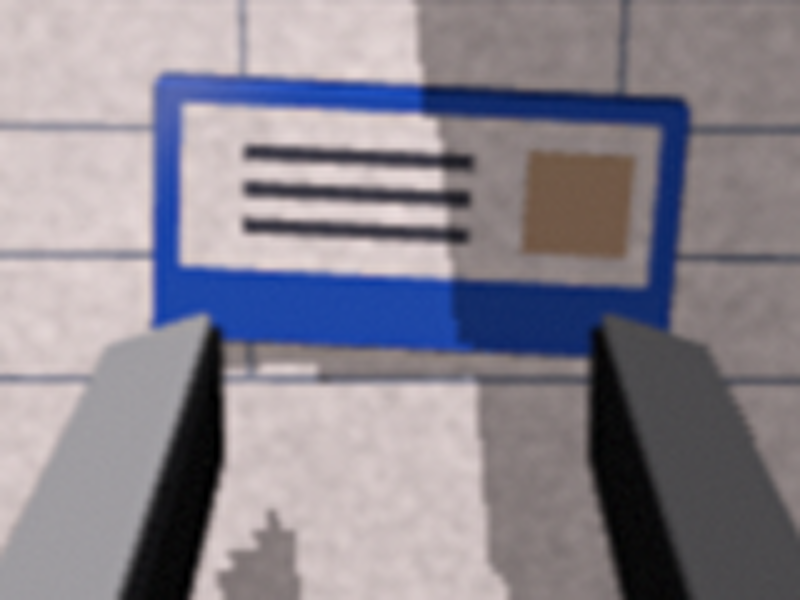

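The sixth picture and the depth map settle it. The fingertips end about 15 mm behind the reported TCP (tool z about -15), not 19 mm ahead of it. The real tips are near z = 46, so they passed over the badge and nothing moved. I'll go back and find the tip height by a gentle touch on the board.

{"fn": "send_rows", "kwargs": {
  "plan": [
    {"travel":[23,0,0],"delta_rot":[0,0,0],"fingers":0.1},
    {"travel":[23,0,0],"delta_rot":[0,0,0],"fingers":0.1},
    {"travel":[0,0,14],"delta_rot":[0,0,0],"fingers":0.1},
    {"travel":[0,0,12],"delta_rot":[0,0,0],"fingers":0.1},
    {"travel":[0,0,2],"delta_rot":[0,0,0],"fingers":0.1},
    {"travel":[0,0,0],"delta_rot":[0,0,0],"fingers":0.1}
  ]
}}

```text
clock: 7.12
eef_pos: [477.8, 128.2, 2.9]
eef_rot: [-3.141, -0.0, 3.056]
wrist_force: [0.3, 0.8, 0.2]
finger_gap: 42.5
```

{"fn": "send_rows", "kwargs": {
  "plan": [
    {"travel":[0,0,1.5],"delta_rot":[0,0,0],"fingers":0.1},
    {"travel":[0,0,1.5],"delta_rot":[0,0,0],"fingers":0.1}
  ]
}}

```text
clock: 7.38
eef_pos: [477.8, 128.3, 0.4]
eef_rot: [3.141, 0.0, 3.056]
wrist_force: [0.5, -0.2, -0.1]
finger_gap: 42.6
```

```bash
python3 - <<'E'
from h import *
s=manip.read_state(); print(s["clock"],s["eef_pos"].round(2),s["wrist_force"].round(2))
c=camera("wrist"); PT=tf(np.array(c["tool_from_camera"]),pts(c))
save("g_wr",cv2.resize(c["color"][120:320,130:370],None,fx=3,fy=3,interpolation=cv2.INTER_CUBIC))
c=camera("side"); P=tf(np.linalg.inv(wtool(s)),tf(c["world_from_camera"],pts(c)))
m=(abs(P[...,0])<14)&(abs(P[...,1]+27)<14)&(c["z_map"]>0)&(P[...,2]>-60)
h,e=np.histogram(P[m][:,2],np.arange(-60,30,4)); print([(int(a),int(b)) for a,b in zip(e,h)])
E
```

```text
7.375 [4.7780e+02 1.2828e+02 3.8000e-01] [ 0.47 -0.18 -0.09]
[(-60, 10), (-56, 8), (-52, 12), (-48, 8), (-44, 12), (-40, 8), (-36, 9), (-32, 9), (-28, 7), (-24, 0), (-20, 4), (-16, 23), (-12, 51), (-8, 0), (-4, 0), (0, 0), (4, 0), (8, 0), (12, 0), (16, 0), (20, 0), (24, 0)]
```

{"fn": "send_rows", "kwargs": {
  "plan": [
    {"travel":[0,0,1.5],"delta_rot":[0,0,0],"fingers":0.1},
    {"travel":[0,0,1.0],"delta_rot":[0,0,0],"fingers":0.1}
  ]
}}

```text
clock: 7.72
eef_pos: [477.6, 128.3, -2.3]
eef_rot: [3.142, 0.0, 3.056]
wrist_force: [-0.0, 0.1, 0.9]
finger_gap: 42.2
```

{"fn": "send_rows", "kwargs": {
  "plan": [
    {"travel":[0,0,1.0],"delta_rot":[0,0,0],"fingers":0.1},
    {"travel":[0,0,0.5],"delta_rot":[0,0,0],"fingers":0.1}
  ]
}}

```text
clock: 7.98
eef_pos: [477.6, 128.2, -3.8]
eef_rot: [-3.142, -0.0, 3.056]
wrist_force: [-0.2, -0.6, -0.3]
finger_gap: 42.4
```

{"fn": "send_rows", "kwargs": {
  "plan": [
    {"travel":[0,0,1.0],"delta_rot":[0,0,0],"fingers":0.1},
    {"travel":[0,0,0],"delta_rot":[0,0,0],"fingers":0.1}
  ]
}}

```text
clock: 8.22
eef_pos: [477.7, 128.3, -4.3]
eef_rot: [3.142, 0.0, 3.056]
wrist_force: [-3.6, -0.3, 7.5]
finger_gap: 42.3
```

{"fn": "send_rows", "kwargs": {
  "plan": [
    {"travel":[0,0,1.0],"delta_rot":[0,0,0],"fingers":0.1},
    {"travel":[0,0,0],"delta_rot":[0,0,0],"fingers":0.1}
  ]
}}

```text
clock: 8.48
eef_pos: [477.7, 128.3, -4.5]
eef_rot: [3.142, 0.0, 3.057]
wrist_force: [-9.0, -1.6, 21.8]
finger_gap: 42.6
```

```bash
python3 - <<'E'
from h import *
s=manip.read_state(); print(s["clock"],s["eef_pos"].round(2),s["wrist_force"].round(2))
c=camera("wrist"); PT=tf(np.array(c["tool_from_camera"]),pts(c)); print(c["cy"],c["cx"])
for u in (205,209,292): print(u,[(v,PT[v,u].round(0).astype(int).tolist()) for v in range(210,232,2)])
save("h_wr",cv2.resize(c["color"][140:300,150:350],None,fx=4,fy=4,interpolation=cv2.INTER_CUBIC))
E
```

```text
8.475 [477.71 128.29  -4.47] [-8.97 -1.58 21.79]
192.3556877150328 250.85546593700394
205 [(210, [18, -27, -16]), (212, [16, -27, -13]), (214, [15, -27, -14]), (216, [14, -27, -15]), (218, [12, -27, -14]), (220, [11, -27, -14]), (222, [10, -27, -15]), (224, [9, -27, -16]), (226, [9, -26, -19]), (228, [9, -26, -22]), (230, [9, -26, -25])]
209 [(210, [17, -25, -13]), (212, [16, -25, -14]), (214, [15, -25, -15]), (216, [14, -25, -15]), (218, [12, -25, -14]), (220, [11, -25, -14]), (222, [10, -25, -16]), (224, [10, -24, -17]), (226, [10, -24, -21]), (228, [9, -24, -23]), (230, [9, -24, -24])]
292 [(210, [17, 23, -15]), (212, [16, 22, -15]), (214, [15, 23, -14]), (216, [14, 23, -15]), (218, [12, 23, -15]), (220, [11, 23, -15]), (222, [10, 23, -14]), (224, [9, 23, -15]), (226, [9, 22, -19]), (228, [9, 22, -22]), (230, [8, 22, -23])]
```

View pics/h_wr.png

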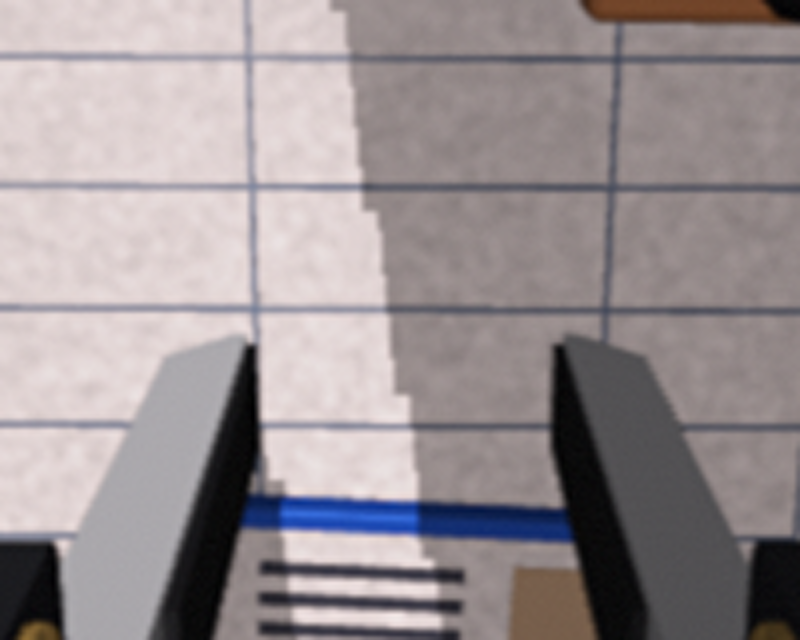

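The seventh picture shows the fingertips touching the board behind the badge, whose rear edge is at crop row ~500. Contact came at TCP z = -4.2, so the tips are at tool z = -14.2. I'll raise them 1.4 mm off the face and push the badge forward with both tips to square it, stopping short of the jaw.

{"fn": "send_rows", "kwargs": {
  "plan": [
    {"travel":[0,0,-3],"delta_rot":[0,0,0],"fingers":0.1},
    {"travel":[-4,0,0],"delta_rot":[0,0,0],"fingers":0.1},
    {"travel":[-4,0,0],"delta_rot":[0,0,0],"fingers":0.1},
    {"travel":[-4,0,0],"delta_rot":[0,0,0],"fingers":0.1},
    {"travel":[-4,0,0],"delta_rot":[0,0,0],"fingers":0.1},
    {"travel":[-4,0,0],"delta_rot":[0,0,0],"fingers":0.1},
    {"travel":[-5,0,0],"delta_rot":[0,0,0],"fingers":0.1},
    {"travel":[-5,0,0],"delta_rot":[0,0,0],"fingers":0.1},
    {"travel":[-5,0,0],"delta_rot":[0,0,0],"fingers":0.1},
    {"travel":[-4,0,0],"delta_rot":[0,0,0],"fingers":0.1},
    {"travel":[-3,0,0],"delta_rot":[0,0,0],"fingers":0.1},
    {"travel":[-2,0,0],"delta_rot":[0,0,0],"fingers":0.1},
    {"travel":[-2,0,0],"delta_rot":[0,0,0],"fingers":0.1},
    {"travel":[6,0,0],"delta_rot":[0,0,0],"fingers":0.1},
    {"travel":[0,0,-30],"delta_rot":[0,0,0],"fingers":0.1},
    {"travel":[0,0,-30],"delta_rot":[0,0,0],"fingers":-1},
    {"travel":[0,0,0],"delta_rot":[0,0,0],"fingers":-1}
  ]
}}

```text
clock: 10.65
eef_pos: [518.2, 125.1, 59.1]
eef_rot: [3.141, 0.004, 3.057]
wrist_force: [-0.4, 0.2, -0.4]
finger_gap: 59.0
```

```bash
python3 b.py wrist side
```

```text
10.65 [518.2 125.1  59.1] [179.95   0.2  175.13] [-0.4  0.2 -0.4]
wrist badge in board frame 1677 ((-76.21990966796875, 4.129079818725586), (69.25049591064453, 128.02105712890625), 89.78265380859375) [[-140.39999389648438, -30.299999237060547], [-12.300000190734863, -30.700000762939453], [-12.100000381469727, 38.5], [-140.10000610351562, 39.0]] [-140.24103   -30.695059] [-12.2342825  38.618725 ]
side badge in board frame 81 ((-66.52208709716797, -344.9335021972656), (769.007568359375, 32.05484390258789), 83.84921264648438) [[-123.69999694824219, -725.5], [-91.80000305175781, -728.9000244140625], [-9.399999618530273, 35.599998474121094], [-41.29999923706055, 39.099998474121094]] [ -95.454575 -728.5456  ] [-15.377814  36.471096]
```

The badge is now square, to about 0.2°, with its front edge at board x = -12 and y offset about +4 mm. Now I'll turn the tool 90° so the fingers straddle the clip.

{"fn": "send_rows", "kwargs": {
  "plan": [
    {"travel":[0,0,0],"delta_rot":[0,0,10.02],"fingers":-1},
    {"travel":[0,0,0],"delta_rot":[0,0,10.02],"fingers":-1},
    {"travel":[0,0,0],"delta_rot":[0,0,10.02],"fingers":-1},
    {"travel":[0,0,0],"delta_rot":[0,0,10.02],"fingers":-1},
    {"travel":[0,0,0],"delta_rot":[0,0,10.02],"fingers":-1},
    {"travel":[0,0,0],"delta_rot":[0,0,10.02],"fingers":-1},
    {"travel":[0,0,0],"delta_rot":[0,0,10.02],"fingers":-1},
    {"travel":[0,0,0],"delta_rot":[0,0,10.02],"fingers":-1},
    {"travel":[0,0,0],"delta_rot":[0,0,10.02],"fingers":-1},
    {"travel":[0.6,27.6,0],"delta_rot":[0,0,0],"fingers":-1},
    {"travel":[0.6,27.6,0],"delta_rot":[0,0,0],"fingers":-1},
    {"travel":[0,0,15],"delta_rot":[0,0,0],"fingers":-1},
    {"travel":[0,0,15],"delta_rot":[0,0,0],"fingers":-1},
    {"travel":[0,0,0],"delta_rot":[0,0,0],"fingers":-1}
  ]
}}

```text
clock: 12.5
eef_pos: [570.7, 121.1, 25.2]
eef_rot: [-3.138, 0.001, 1.483]
wrist_force: [-0.2, -0.2, 0.9]
finger_gap: 93.8
```

```bash
python3 - <<'E'
from h import *
s=manip.read_state(); print(s["clock"],s["eef_pos"].round(2),np.degrees(s["eef_rot"]).round(2),s["finger_gap"])
u=np.array([.9960,-.0889]); v=np.array([.0889,.9960]); O=np.array([581.,116.7]); d=s["eef_pos"][:2]-O; print("board",d@u,d@v)
c=camera("wrist"); save("i_wr",c["color"])
PT=tf(np.array(c["tool_from_camera"]),pts(c)); W=tf(wtool(s),PT); 
a=(PT[...,2]<-30)&(PT[...,2]>-60)&(PT[...,0]<15); P=PT[a]
for sg in(-1,1):
    Q=P[P[:,1]*sg>20]; print("finger",sg,len(Q),np.percentile(Q,[2,50,98],axis=0).round(1).tolist() if len(Q) else "")
c=camera("side"); save("i_side",cv2.resize(c["color"][120:240,160:320],None,fx=5,fy=5,interpolation=cv2.INTER_CUBIC))
E
```

```text
12.5 [570.72 121.14  25.2 ] [-1.7979e+02  5.0000e-02  8.4950e+01] 93.81636378763433
board -10.629217586325012 3.5052085677934817
finger -1 1285 [[-8.0, -58.3, -59.5], [7.2, -48.1, -47.0], [9.0, -46.7, -30.9]]
finger 1 1280 [[-8.1, 46.6, -59.7], [7.2, 47.9, -47.2], [9.1, 58.3, -30.8]]
```

View pics/i_wr.png

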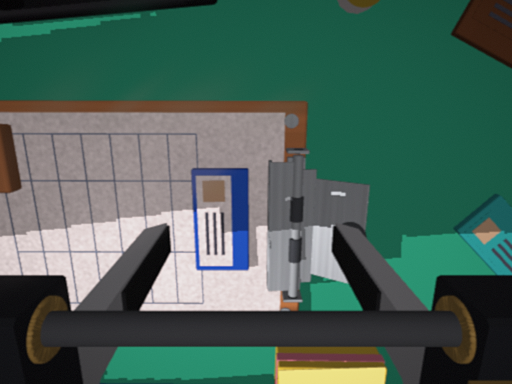

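The eighth picture shows the left finger (tip ~165,228) behind the badge's rear edge (x ≈ 192) and the right finger (~345,230) over the thumb plate. Next I press the lever.

{"fn": "send_rows", "kwargs": {
  "plan": [
    {"travel":[0.5,2.6,6],"delta_rot":[0,0,0],"fingers":-1},
    {"travel":[0,0,3],"delta_rot":[0,0,0],"fingers":-1},
    {"travel":[0,0,3],"delta_rot":[0,0,0],"fingers":-1},
    {"travel":[0,0,3],"delta_rot":[0,0,0],"fingers":-1},
    {"travel":[0,0,3],"delta_rot":[0,0,0],"fingers":-1},
    {"travel":[0,0,3],"delta_rot":[0,0,0],"fingers":-1},
    {"travel":[0,0,3],"delta_rot":[0,0,0],"fingers":-1},
    {"travel":[0,0,2],"delta_rot":[0,0,0],"fingers":-1},
    {"travel":[0,0,1],"delta_rot":[0,0,0],"fingers":-1},
    {"travel":[0,0,0],"delta_rot":[0,0,0],"fingers":-1}
  ]
}}

```text
clock: 13.85
eef_pos: [575.4, 121.5, 0.4]
eef_rot: [3.141, -0.0, 1.482]
wrist_force: [3.0, -0.7, 4.8]
finger_gap: 94.0
```

{"fn": "send_rows", "kwargs": {
  "plan": [
    {"travel":[0,0,1.5],"delta_rot":[0,0,0],"fingers":-1},
    {"travel":[0,0,1.3],"delta_rot":[0,0,0],"fingers":-1},
    {"travel":[0,0,0.5],"delta_rot":[0,0,0],"fingers":-1},
    {"travel":[0,0,0],"delta_rot":[0,0,0],"fingers":-1}
  ]
}}

```text
clock: 14.35
eef_pos: [574.9, 121.5, -3.0]
eef_rot: [-3.141, 0.0, 1.483]
wrist_force: [-0.7, -0.7, 6.3]
finger_gap: 93.7
```

```bash
cat > k.py <<'E'
from h import *
import sys
s=manip.read_state(); print(s["clock"],s["eef_pos"].round(2),np.degrees(s["eef_rot"]).round(2),s["finger_gap"],s["wrist_force"].round(1))
u=np.array([.9960,-.0889]); v=np.array([.0889,.9960]); O=np.array([581.,116.7]); d=s["eef_pos"][:2]-O; print("TCP board",(d@u).round(1),(d@v).round(1))
c=camera("wrist"); save("k_%d"%int(s["clock"]*100),c["color"])
W=tf(wtool(s)@np.array(c["tool_from_camera"]),pts(c)); bx=(W[...,:2]-O)@u; by=(W[...,:2]-O)@v; z=W[...,2]
hsv=cv2.cvtColor(c["color"],cv2.COLOR_RGB2HSV)
b=(hsv[...,0]>100)&(hsv[...,0]<130)&(hsv[...,1]>110)&(z>12)&(z<22)&(bx>-70)&(bx<15)&(abs(by)<60)
P=np.stack([bx[b],by[b]],-1).astype(np.float32); print("badge",len(P),cv2.minAreaRect(P),np.percentile(P,[1,99],axis=0).round(1).tolist(),"z",np.percentile(z[b],[5,50,95]).round(1))
for x0 in range(-4,60,4):
    m=(bx>=x0)&(bx<x0+4)&(by>14)&(by<32)
    print(x0,m.sum(),np.percentile(z[m],[10,50,90]).round(1) if m.sum() else "",end="; ")
E
python3 k.py
```

```text
14.35 [574.87 121.53  -2.98] [-179.96    0.     84.95] 93.72516112681643 [-0.7 -0.7  6.3]
TCP board -6.5 4.3
badge 2976 ((-30.18726348876953, 4.09153938293457), (35.377071380615234, 69.92656707763672), 0.03890988230705261) [[-47.6, -30.0], [-12.6, 38.8]] z [14.4 15.5 16.5]
-4 827 [  9.9 124.6 126.5]; 0 889 [ 24.8 124.4 126.5]; 4 846 [ 26.6 124.6 126.5]; 8 842 [ 24.  124.7 126.6]; 12 821 [ 21.4 124.7 126.5]; 16 834 [ 20.7 124.6 126.5]; 20 763 [ 15.3 124.9 126.5]; 24 789 [ 11.6 124.9 126.5]; 28 852 [ 10.4 124.7 126.6]; 32 818 [ 10.5 124.8 126.5]; 36 841 [ 10.6 124.6 126.5]; 40 3006 [113.8 126.8 132.4]; 44 989 [ 10.8 132.2 132.9]; 48 361 [ 10.2  11.5 132.5]; 52 235 [10.  11.  11.9]; 56 202 [ 1.7 11.1 11.9];
```

The lever is fully down: the plate is level at z ≈ 11 with 6 N on it. The badge is square at x = -30. Now I push it in with the other finger by closing the gap while moving forward.

{"fn": "send_rows", "kwargs": {
  "plan": [
    {"travel":[0,1.1,0],"delta_rot":[0,0,0],"fingers":-0.94},
    {"travel":[0,1.1,0],"delta_rot":[0,0,0],"fingers":-0.88},
    {"travel":[0,1.1,0],"delta_rot":[0,0,0],"fingers":-0.82},
    {"travel":[0,1.1,0],"delta_rot":[0,0,0],"fingers":-0.76},
    {"travel":[0,1.1,0],"delta_rot":[0,0,0],"fingers":-0.7},
    {"travel":[0,1.1,0],"delta_rot":[0,0,0],"fingers":-0.64},
    {"travel":[0,1.1,0],"delta_rot":[0,0,0],"fingers":-0.58},
    {"travel":[0,1.1,0],"delta_rot":[0,0,0],"fingers":-0.52},
    {"travel":[0,1.1,0],"delta_rot":[0,0,0],"fingers":-0.46},
    {"travel":[0,1.1,0],"delta_rot":[0,0,0],"fingers":-0.4},
    {"travel":[0,0,0],"delta_rot":[0,0,0],"fingers":-0.4}
  ]
}}

```text
clock: 15.78
eef_pos: [586.6, 120.5, -2.7]
eef_rot: [3.14, -0.0, 1.482]
wrist_force: [2.1, -0.8, 5.5]
finger_gap: 66.1
```

```bash
python3 k.py
```

```text
15.775 [586.57 120.49  -2.66] [ 1.7994e+02 -1.0000e-02  8.4940e+01] 66.12069475849255 [ 2.1 -0.8  5.5]
TCP board 5.2 4.3
badge 1160 ((-14.739587783813477, 4.089458465576172), (69.90575408935547, 26.920724868774414), 89.47511291503906) [[-27.8, -30.2], [-1.2, 38.8]] z [14.3 15.6 17.3]
-4 825 [ 16.  125.1 126.9]; 0 844 [ 24.9 124.9 126.9]; 4 868 [ 26.3 125.1 126.8]; 8 837 [ 23.7 124.8 126.9]; 12 832 [ 21.2 124.9 126.9]; 16 852 [ 20.6 125.  126.9]; 20 794 [ 14.8 125.3 126.9]; 24 813 [ 11.7 125.2 126.9]; 28 838 [ 10.7 125.1 126.9]; 32 842 [ 10.8 124.9 126.9]; 36 2289 [ 12.2 126.3 131.9]; 40 1064 [ 11.2 132.6 133.3]; 44 1024 [ 11.4 132.6 133.4]; 48 1012 [ 11.3 132.6 133.4]; 52 1009 [ 11.7 132.6 133.4]; 56 965 [ 11.9 132.6 133.4];
```

{"fn": "send_rows", "kwargs": {
  "plan": [
    {"travel":[0,0.6,0.2],"delta_rot":[0,0,0],"fingers":-0.37},
    {"travel":[0,0.6,0],"delta_rot":[0,0,0],"fingers":-0.34},
    {"travel":[0,0.6,0],"delta_rot":[0,0,0],"fingers":-0.34},
    {"travel":[0,0.5,0],"delta_rot":[0,0,0],"fingers":-0.34},
    {"travel":[0,0,0],"delta_rot":[0,0,0],"fingers":-0.34}
  ]
}}

```text
clock: 16.45
eef_pos: [587.7, 120.4, -3.2]
eef_rot: [-3.14, 0.0, 1.483]
wrist_force: [-3.7, -0.1, 8.3]
finger_gap: 63.0
```

{"fn": "send_rows", "kwargs": {
  "plan": [
    {"travel":[0,0.5,0],"delta_rot":[0,0,0],"fingers":-0.34},
    {"travel":[0,0.3,0],"delta_rot":[0,0,0],"fingers":-0.34}
  ]
}}

```text
clock: 16.7
eef_pos: [587.8, 120.3, -3.4]
eef_rot: [-3.138, 0.0, 1.483]
wrist_force: [-7.7, 1.1, 10.7]
finger_gap: 63.0
```

```bash
python3 k.py
```

```text
16.7 [587.81 120.35  -3.36] [-1.7981e+02  2.0000e-02  8.4940e+01] 62.99687029620432 [-7.7  1.1 10.7]
TCP board 6.5 4.2
badge 900 ((-13.156208038330078, 4.79286003112793), (70.65930938720703, 23.907543182373047), 89.8726806640625) [[-25.0, -30.0], [-1.3, 38.9]] z [14.4 15.5 16.7]
-4 824 [ 16.1 124.3 126.1]; 0 828 [ 25.2 124.3 126.2]; 4 876 [ 26.9 124.2 126.1]; 8 823 [ 24.1 124.3 126.2]; 12 857 [ 21.4 124.3 126.1]; 16 831 [ 20.8 124.2 126.1]; 20 812 [ 14.9 124.3 126.1]; 24 798 [ 11.2 124.4 126.1]; 28 823 [ 10.3 124.3 126.1]; 32 838 [ 10.3 124.3 126. ]; 36 2022 [ 11.2 125.3 130.5]; 40 1223 [ 10.6 131.6 132.4]; 44 1015 [ 10.4 131.7 132.5]; 48 1020 [ 10.4 131.7 132.5]; 52 1024 [ 10.4 131.7 132.5]; 56 993 [ 10.5 131.7 132.5];
```

{"fn": "send_rows", "kwargs": {
  "plan": [
    {"travel":[0,0.5,0],"delta_rot":[0,0,0],"fingers":-0.34},
    {"travel":[0,0.3,0],"delta_rot":[0,0,0],"fingers":-0.34},
    {"travel":[0,0,0],"delta_rot":[0,0,0],"fingers":-0.34}
  ]
}}

```text
clock: 17.12
eef_pos: [588.5, 120.3, -3.4]
eef_rot: [-3.138, 0.0, 1.483]
wrist_force: [-8.9, 0.9, 11.1]
finger_gap: 62.8
```

{"fn": "send_rows", "kwargs": {
  "plan": [
    {"travel":[0,0.5,0],"delta_rot":[0,0,0],"fingers":-0.34},
    {"travel":[0,0.3,0],"delta_rot":[0,0,0],"fingers":-0.34},
    {"travel":[0,0,0],"delta_rot":[0,0,0],"fingers":-0.34}
  ]
}}

```text
clock: 17.5
eef_pos: [588.8, 120.3, -3.4]
eef_rot: [-3.137, 0.0, 1.483]
wrist_force: [-13.0, 0.6, 14.1]
finger_gap: 63.1
```

```bash
python3 k.py; ls pics/k*
```

```text
17.5 [588.76 120.34  -3.42] [-1.7972e+02  3.0000e-02  8.4950e+01] 63.13998546390971 [-13.    0.6  14.1]
TCP board 7.4 4.3
badge 866 ((-12.924393653869629, 4.927120208740234), (70.65694427490234, 22.873367309570312), 89.58394622802734) [[-24.0, -29.9], [-1.7, 39.0]] z [14.3 15.5 16.7]
-4 811 [ 16.  124.4 126.1]; 0 816 [ 25.  124.3 126.1]; 4 872 [ 26.9 124.1 126.1]; 8 827 [ 24.1 124.1 126.1]; 12 841 [ 21.5 124.2 126. ]; 16 828 [ 20.8 124.1 126. ]; 20 801 [ 14.7 124.4 126.1]; 24 797 [ 11.3 124.3 126. ]; 28 826 [ 10.3 124.2 125.9]; 32 817 [ 10.2 124.1 126. ]; 36 948 [ 10.4 124.4 126.4]; 40 2208 [ 11.8 127.7 132. ]; 44 1013 [ 10.3 131.6 132.4]; 48 999 [ 10.4 131.6 132.3]; 52 1007 [ 10.3 131.6 132.4]; 56 973 [ 10.3 131.6 132.3]; pics/k_1435.png
pics/k_1577.png
pics/k_1670.png
pics/k_1750.png
```

The badge's rear edge is at board x = -24.0, as it should be fully home, and the push force rises firmly to 13 N. I'll back the pushing tip off first so it can't drag the badge up, then let the lever up.

{"fn": "send_rows", "kwargs": {
  "plan": [
    {"travel":[0,-2,0],"delta_rot":[0,0,0],"fingers":-0.34},
    {"travel":[0,-2,0],"delta_rot":[0,0,0],"fingers":-0.34},
    {"travel":[0,0,0],"delta_rot":[0,0,0],"fingers":-0.34},
    {"travel":[0,0,-2],"delta_rot":[0,0,0],"fingers":-0.34},
    {"travel":[0,0,-3],"delta_rot":[0,0,0],"fingers":-0.34},
    {"travel":[0,0,-3],"delta_rot":[0,0,0],"fingers":-0.34},
    {"travel":[0,0,-3],"delta_rot":[0,0,0],"fingers":-0.34},
    {"travel":[0,0,-4],"delta_rot":[0,0,0],"fingers":-0.34},
    {"travel":[0,0,-5],"delta_rot":[0,0,0],"fingers":-0.34},
    {"travel":[0,0,-10],"delta_rot":[0,0,0],"fingers":-0.34},
    {"travel":[0,0,-30],"delta_rot":[0,0,0],"fingers":-0.34},
    {"travel":[0,0,-40],"delta_rot":[0,0,0],"fingers":-0.34},
    {"travel":[0,0,-40],"delta_rot":[0,0,0],"fingers":-0.34},
    {"travel":[0,0,-30],"delta_rot":[0,0,0],"fingers":-0.34},
    {"travel":[0,0,0],"delta_rot":[0,0,0],"fingers":-0.34}
  ]
}}

```text
clock: 19.42
eef_pos: [587.7, 120.5, 169.7]
eef_rot: [3.137, -0.001, 1.482]
wrist_force: [0.1, 0.3, -0.1]
finger_gap: 62.8
```

```bash
python3 k.py; ls -t pics | head -1; cp pics/$(ls -t pics | head -1) pics/final.png; python3 - <<'E'
from h import *
c=camera("side"); M=c["world_from_camera"]
for t in ["stamp","stapler","notes","glue_stick","tape_dispenser"]:
    print(t,[(np.round(tf(M,np.array(r["at"])),0).tolist(),round(r["confidence"],2)) for r in search_frame(t,"side")][:2])
E
```

```text
19.425 [587.71 120.55 169.68] [ 1.7974e+02 -6.0000e-02  8.4940e+01] 62.80703444191165 [ 0.1  0.3 -0.1]
TCP board 6.3 4.4
badge 188 ((-12.630546569824219, 3.8893585205078125), (21.836814880371094, 68.3626937866211), 0.6611350774765015) [[-23.2, -30.1], [-2.1, 38.0]] z [14.4 15.6 16.9]
-4 666 [293.8 298.  299.3]; 0 653 [293.2 298.  299.3]; 4 694 [ 26.5 298.  299.3]; 8 668 [ 24.2 298.1 299.3]; 12 660 [ 22.6 298.1 299.4]; 16 674 [104.4 298.1 299.4]; 20 653 [294.1 298.1 299.3]; 24 673 [ 71.4 298.1 299.4]; 28 667 [ 13.8 298.2 299.4]; 32 667 [293.5 298.1 299.4]; 36 2124 [290.5 299.7 305.2]; 40 848 [304.3 305.2 305.9]; 44 870 [304.3 305.2 305.9]; 48 845 [304.2 305.2 306. ]; 52 861 [304.4 305.2 306. ]; 56 814 [304.2 305.3 306. ]; k_1942.png
stamp [([407.0, 171.0, 24.0], 0.53)]
stapler [([496.0, 265.0, 25.0], 0.77)]
notes [([612.0, -34.0, 25.0], 0.64)]
glue_stick [([640.0, 243.0, 56.0], 0.8), ([492.0, 109.0, 14.0], 0.34)]
tape_dispenser [([477.0, -62.0, 34.0], 0.55)]
```

View pics/final.png

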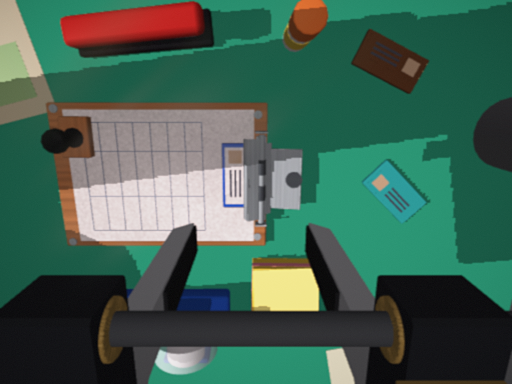

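The ninth picture shows the badge at px (234,175), held square under the jaw at (257,178). The hand is clear and everything else is where it was. Handing in.

```bash
python3 -c "
from cell import manip
print(manip.sign_off())"
```

```text
the job is handed in; nothing more can be done
None
```

The badge is fully home against the clip's base with the jaw closed on it. I handed the job in at about 19.5 s of the 43 s allowed.

**What I did**
- I pushed the blue badge square with both fingertips, stopping it about 12 mm short of the shut jaw. The fingers cannot reach from the badge's starting place to the lever, so this step had to come first.
- I straddled the clip and held the lever fully down with one fingertip. The plate was level and carried 5 to 14 N.
- I pushed the badge in with the other fingertip until it was home, backed that finger off, let the lever up and raised the hand clear.

**Last checks**
- **Home:** the rear edge measured board x = -24.0 mm under the final push, which is the fully home value, with resistance rising to 13 N. After release it read -23.2 mm, within the 2 mm calibration.
- **Straight:** the badge was within about 0.7° of square and sat about 4 mm off centre in y.
- **On the board:** its top stayed at about 15.5 mm in every measurement, so I saw no sign of lifting.
- **Other things:** the stamp, stapler, notes, glue stick and tape dispenser were within 4 mm of where they first measured, which is the detector's accuracy.
- **Hand clear:** the wrist force was about 0 N.

**What disagreed:** `tip_reach` is given as +19 mm, but the fingertips are really at about tool z = -14 mm. My first push therefore passed over the badge without touching it. I found the true tip height by a light touch on the board, which reached 22 N at the wrist.

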